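Assemble the five-part hat block on its base

TASK

Put the five-part wooden hat block together inside the lip of its oval base: the dark end piece at the end with the brass disc (the front), the pale end piece opposite at the back, and the two long side pieces along the flanks between lip and middle, flat faces inward, the one with two dark dots on the wearer's left (your left when you look from back to front). Only when these four stand in place, set the square wedge key, narrow foot down, into the opening left between them and press it home, level with the crown. Leave the jar, the cream thread spool and the clamp where they are.

Things in the scene. Friction and masses are not known exactly. Their poses are not given: they have to be found in the camera images.
- block_base: Fixed dark oval base board, 184 x 156 mm. Origin: centre of its underside; x towards the front (brass disc, 13 mm, on top at x = 83 mm), y to the wearer's left, z up. Flat seat 12 mm above the underside; round it an oval lip (top at 16 mm, 6 mm wide, inner half axes 69 and 61 mm). When finished, each part's origin is on the seat and its axes are parallel to the base's (key: any quarter turn).
- front_end: Dark end piece of the crown, 42 mm long (x), 36 mm wide (y), 62 mm high, 90 g. Origin: middle of the lower edge of its flat inner face, from which it reaches 42 mm along its +x to the rounded outer end; flat sides at y = +-18 mm. Walls upright to 42 mm, then the outer end domes in. Finished: origin at x = +22 mm, y = 0 of the base; 4 mm of play to the side pieces, 5 mm to the lip.
- back_end: Pale end piece, mirror image of the dark one: 42 mm long (x), 36 mm wide (y), 62 mm high, 90 g. Origin: middle of the lower edge of its flat inner face, from which it reaches 42 mm along its -x to the rounded outer end; flat sides at y = +-18 mm. Walls upright to 42 mm. Finished: origin at x = -22 mm, y = 0 of the base.
- left_side: Long mid-brown side piece with two dark dots (16 mm) on top, 118 mm long (x), 34 mm thick at the middle (y), 62 mm high, 180 g. Origin: middle of the lower edge of its flat inner face, from which it reaches 34 mm along its +y to the curved outer face. Walls upright to 42 mm, then domed. Finished: origin at x = 0, y = +22 mm of the base; 5 mm of play to the lip.
- right_side: Long mid-brown side piece without dots, mirror image of the left one: 118 mm long (x), 34 mm thick at the middle (y), 62 mm high, 180 g. Origin: middle of the lower edge of its flat inner face, from which it reaches 34 mm along its -y to the curved outer face. Walls upright to 42 mm, then domed. Finished: origin at x = 0, y = -22 mm of the base.
- key: Square pale wedge key, one dark dot (18 mm) on its flat top; 62 mm high, 120 g, 42 x 42 mm, tapering below 24 mm to a 32 mm foot. Origin: centre of its underside. Finished: on the base's centre in the 44 mm opening; its taper pushes parts outwards. Fingers on its sides meet the crown's top (74 mm above the base's underside) early: let it go 30 mm proud, then push it down from above, under 15 N.
- jar: Glass jar with orange lid, 64 mm across, 72 mm high, a bystander; origin at the centre of its underside.
- spool: Wooden spool of cream thread standing upright, 33 mm across, 58 mm high, a bystander; origin at the centre of its underside.
- clamp: Spring clip clamp, blue and white, 22 x 83 x 28 mm, a bystander; origin at the centre of its underside.

How it is judged:
By the outcome, as a careful person would: the job done as asked, in the order asked, and still so for the second after the job is handed in, with the robot touching nothing.
It also fails if it takes over 112 s, if anything falls off the work surface, if the arm or the gripper's body presses on something with over 40 N, if the wrist force passes 120 N, or if a joint passes its speed limit or range.

ROBOT

A 6-joint arm with a two-finger parallel gripper is mounted at the origin on a cart in front of the work surface, level with it; the furniture and walls round the work are solid. World frame = base frame: x ahead of the robot, y to its left, z up, the work surface at z = 0. Lengths are in mm, angles in rad, forces in N, time in s.
With the tool pointing down it reaches from about 350 to 875 mm from the base axis. Payload 4.2 kg.
Tool frame: the origin (TCP) lies at the very end of the fingers, on their centre line; the grasp point (between the pads) lies grip_depth behind it (grip_depth is the distance from the TCP to the grasp point, in mm); z points along the fingers, y is the line along which they close (so a half turn about z gives the same grasp; the last joint's range is limited). The gripper opens to 85 mm and grips with 20 to 120 N. Pads are 22 mm wide; open, the fingers measure 114 mm over their backs; the gripper's body (76 mm by 85 mm) begins 54 mm behind the grasp point. The pads swing forward as they close: fully open they stand 13 mm farther back than shut.
Start: joints at [1.43, 0.385, 0.008, 0, -1.194, -0.259], TCP at [243.238, 575.703, 231.312] pointing down, gripper open.
Joint ranges: [-3.14, 3.14], [-1.21, 2.06], [-1.07, 1.41], [-3.16, 2.05], [-2.99, -0.16], [-3.1, 3.1]. Speed limits (rad/s): [2.79, 2.79, 3.14, 3.14, 3.14, 3.14].

INTERFACE

Orientations are given as [roll, pitch, yaw] about the fixed x, y, z axes, in that order (R = Rz(yaw) Ry(pitch) Rx(roll)).
In Python, from workcell import * gives the robot as it stands. The module is installed in compiled form; this text tells all that it offers.
- The arm moves only by the shell command python3 -m inch 'ROWS'. ROWS is JSON, a list of rows, each a list of 5 numbers: the opening, from 0 (shut) to 1 (fully open), then the shift along the world's x, y, z in cm, then the turn about the world's z in rad. A call has 1 to 20 rows; each row shifts and turns the commanded pose from where the row before left it; what a row does not reach is not made up. A row lasts 1/8 s, in which the tool goes at most 62.5 mm and 10.7 degrees, less where a joint would pass 70% of its speed; a pose out of reach is approached as far as the arm can. A call is refused whole if a number of a shift passes 6.25 or a number of a turn 0.188, either way. A call with a gripper value outside its range is refused whole. The fingers move at their own pace and stop on an object; the grip force is fixed at half the most. Time passes only in rows, so rows that do not move let the fingers close. It gives the time, the measured TCP pose, the force, the opening and the grip force at its end, in the units of the state.
- get_state(): the state, without advancing time (a new reading comes with each control period).
- get_image(name): name is "side" or "top"; returns the picture (400x640x3 uint8, red, green, blue); there is no depth.
- camera_params(name): a dict with "fx", "fy", "cx", "cy" (pixels), "T" (4x4, takes a point from camera to world coordinates). Camera axes: x right, y up, looking along -z (the intrinsics and any distortion apply to the point x, -y, -z); pixel columns grow to the right and rows downward; lengths in mm; the calibration is good to about 2 mm. A picture is of the moment at which its call begins. camera_params takes no time and is no camera call.
- sign_off(): hands the job in; it is judged then, once.
The state is a dict: "time": time; "joint_pos": joint angles; "dq": joint speeds; "joint_torque": joint torques, N m; "ee_pos": TCP position; "orientation": TCP orientation; "ft_force": force on the tool from outside, world axes, zero at the start; "ft_torque": the same for the moment, N m; "width": finger opening in mm; "grip_force": force on a finger pad.
Only numpy, scipy, OpenCV 4.12 (cv2) and the standard library are available. Lean on these libraries where they do the work, as an engineer would, in place of code of your own. Each camera call takes 0.05 s, during which the arm holds its last target. There are 200 camera calls.

## Working session

There is one attempt and no reset: what is moved stays moved. The work goes in short steps, Python scripts to look and compute and a shell command to move; the robot and the scene stay as the last step left them, time stands still between calls to the robot, and variables do not carry over. Pictures are saved under pics/ and viewed, at most 14 in all, crops included, and the job is handed in when it is done.

```bash
mkdir -p pics; python3 - <<'E'
from workcell import *
import cv2,json
for n in("top","side"):
    cv2.imwrite(f"pics/{n}0.png",get_image(n)[:,:,::-1])
    p=camera_params(n);print(n,{k:(v.tolist() if hasattr(v,'tolist') else v) for k,v in p.items()})
s=get_state();print(s)
E
```

```text
top {'fx': 450.5787855725783, 'fy': 450.5787855725783, 'cx': 320.0162245187086, 'cy': 208.17394586466222, 'T': [[-0.006337003881717276, 0.992609778573263, -0.12118444562954726, 501.5307843630622], [-0.9997621268789546, -0.0037597795371984107, 0.021483801253518967, 155.12926195459124], [0.020869404406262733, 0.12129176203918078, 0.9923974891247752, 1125.407224935825], [0.0, 0.0, 0.0, 1.0]]}
side {'fx': 495.9903291228557, 'fy': 495.9903291228557, 'cx': 320.1750895362477, 'cy': 196.75736700196165, 'T': [[-0.9408751860514422, 0.2966059855897271, -0.16364221211231267, 453.05587168633764], [-0.3386035327968419, -0.8378167754270545, 0.4282647526828596, 631.6067493921462], [-0.010076301412847525, 0.45835350999567953, 0.8887128490263199, 1058.6490803303411], [0.0, 0.0, 0.0, 1.0]]}
{'time': 0.1, 'joint_pos': array([ 1.42960232e+00,  3.85483290e-01,  6.76181649e-03, -4.17198600e-04,
       -1.19401061e+00, -2.58612209e-01]), 'dq': array([-0.00019339, -0.00261009,  0.00364241,  0.00412015,  0.0005823 ,
        0.00036287]), 'joint_torque': array([-1.46345945e-05, -3.93320239e+01,  1.88926721e+01,  4.19789314e+00,
       -2.63208633e-03,  2.90934722e-06]), 'ee_pos': array([243.05355125, 575.23646668, 230.33116441]), 'orientation': array([ 3.13962210e+00, -1.20312171e-04, -3.99959976e-01]), 'ft_force': array([ 0.21605681, -0.50303433,  0.02617748]), 'ft_torque': array([ 0.00897627, -0.00309241, -0.00077985]), 'grip_force': 0.0, 'width': 85.1269459544681}
```

View pics/top0.png

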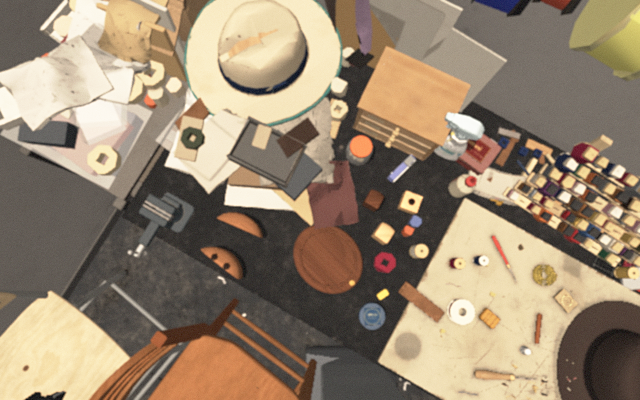

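View pics/side0.png

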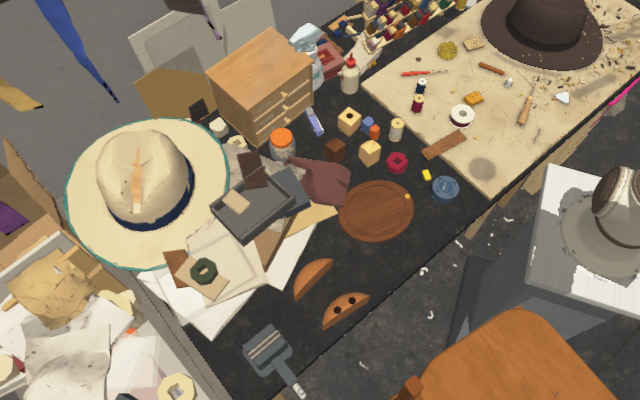

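```bash
cat >h.py <<'E'
from workcell import *
import cv2,numpy as np
P={n:camera_params(n) for n in("top","side")}
def proj(n,p):
    c=P[n];T=np.array(c["T"]);q=T[:3,:3].T@(np.array(p,float)-T[:3,3]);return np.array([c["cx"]+c["fx"]*q[0]/-q[2],c["cy"]+c["fy"]*-q[1]/-q[2]])
def ray(n,uv):
    c=P[n];T=np.array(c["T"]);d=T[:3,:3]@np.array([(uv[0]-c["cx"])/c["fx"],-(uv[1]-c["cy"])/c["fy"],-1]);return T[:3,3],d
def atz(n,uv,z):
    o,d=ray(n,uv);return (o+d*(z-o[2])/d[2])[:2].round(1)
def snap(n,f,box=None,k=1):
    im=get_image(n)[:,:,::-1]
    if box: x,y,X,Y=box;im=cv2.resize(im[y:Y,x:X],None,fx=k,fy=k,interpolation=cv2.INTER_CUBIC)
    cv2.imwrite(f"pics/{f}.png",im)
E
python3 - <<'E'
from h import *
snap("top","t1",(195,185,445,305),3.2);snap("side","s1",(285,95,415,335),2.5)
print(proj("top",(243,575,231)),proj("side",(243,575,231)))
E
```

```text
[ 87.7230591  403.17919937] [474.11384376 466.30944847]
```

View pics/t1.png

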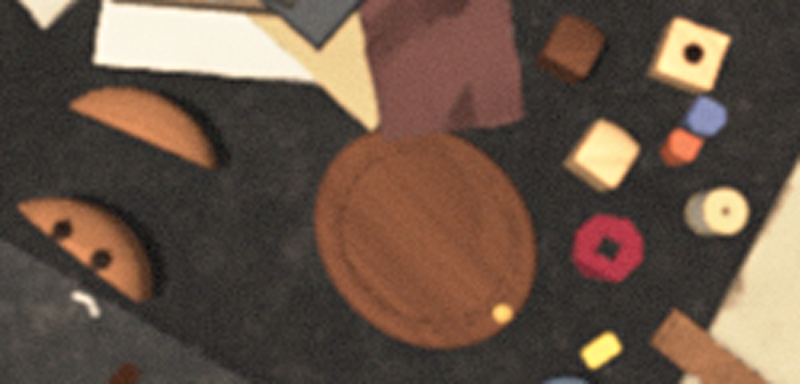

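View pics/s1.png

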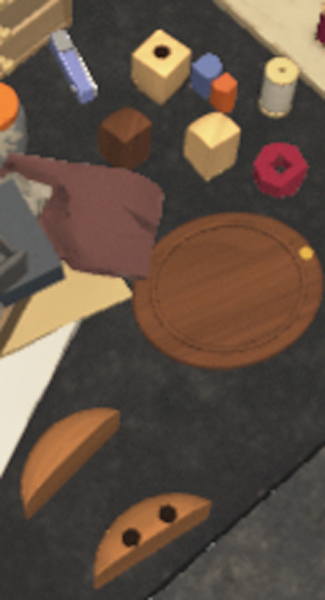

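```bash
python3 - <<'E'
from h import *
a=get_image("top")[185:255,360:440,::-1];b=get_image("side")[105:175,323:403,::-1]
c=get_image("top")[205:285,195:275,::-1];d=get_image("side")[250:330,290:370,::-1]
f=lambda i:cv2.resize(i,None,fx=4.9,fy=4.9 if i.shape[0]==70 else 3,interpolation=cv2.INTER_CUBIC) if i.shape[0]==70 else cv2.resize(i,(392,250),interpolation=cv2.INTER_CUBIC)
cv2.imwrite("pics/c1.png",np.vstack([np.hstack([f(a),f(b)]),np.hstack([f(c),f(d)])]))
E
```

```text
(no output)
```

View pics/c1.png

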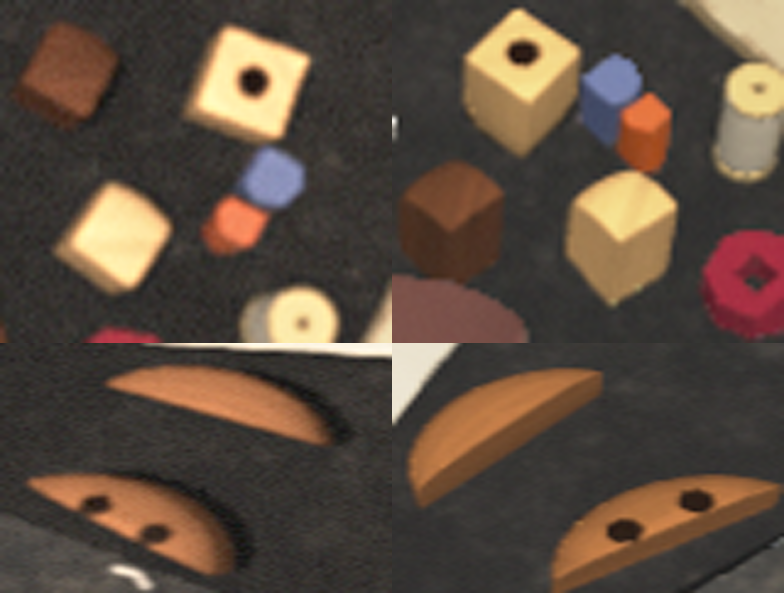

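```bash
cat >fit.py <<'E'
from h import *
from scipy.optimize import minimize
K=6
def prism(poly,k=.75):
    # poly: outline pts in crown coordinates (ellipse centre), list of (x,y,isouter)
    out=[]
    for z in (0,42,48,54,58,62):
        s=1-(1-k)*max(0,(z-42)/20)**2
        for x,y in poly: out.append((x,y,z,s))
    return out
def model(name,k=.75):
    if name=="key": return np.array([(sx*w,sy*w,z) for z,w in((0,16),(24,21),(62,21)) for sx in(-1,1) for sy in(-1,1)])
    if name=="base": 
        t=np.linspace(0,6.283,60);return np.array([(92*np.cos(a),78*np.sin(a),z) for a in t for z in(0,12)])
    L=[]
    for z in (0,42,48,54,58,62):
        s=1-(1-k)*max(0,(z-42)/20)**2;A,B=64*s,56*s
        if name.endswith("end"):
            for y in np.linspace(-18,18,13): L.append((A*np.sqrt(1-(y/B)**2)-22,y,z))
            L+=[(0,-18,z),(0,18,z)]
        else:
            X=A*np.sqrt(max(0,1-(22/B)**2))
            for x in np.linspace(-X,X,25): L.append((x,B*np.sqrt(max(0,1-(x/A)**2))-22,z))
    L=np.array(L)
    if name=="back_end": L[:,0]*=-1
    if name=="right_side": L[:,1]*=-1
    return L
def place(M,p,z0=0):
    c,s=np.cos(p[2]),np.sin(p[2]);return np.c_[M[:,0]*c-M[:,1]*s+p[0],M[:,0]*s+M[:,1]*c+p[1],M[:,2]+z0]
def seg(n,box,img=None):
    im=(get_image(n) if img is None else img);x,y,X,Y=box
    c=cv2.resize(im[y:Y,x:X],None,fx=K,fy=K,interpolation=cv2.INTER_CUBIC).astype(int)
    m=((c[:,:,0]-c[:,:,2])>22).astype(np.uint8)
    nn,l,st,_=cv2.connectedComponentsWithStats(m);i=1+np.argmax(st[1:,4]);m=(l==i).astype(np.uint8)
    return cv2.morphologyEx(m,cv2.MORPH_CLOSE,np.ones((25,25),np.uint8))
def fit(name,p0,boxes,imgs,z0=0,yaws=None,kk=(.6,.75,.9)):
    ms={n:seg(n,b,imgs[n]) for n,b in boxes.items()};best=[]
    for k in kk:
        M=model(name,k)
        def cost(p,full=False):
            r=[]
            for n,b in boxes.items():
                q=np.array([proj(n,v) for v in place(M,(p[0],p[1],p[2]/30),z0)]);q=((q+.5-np.array(b[:2]))*K-.5)
                R=np.zeros_like(ms[n]);cv2.fillConvexPoly(R,cv2.convexHull((q*16).astype(np.int32)),1,shift=4)
                i=(R&ms[n]).sum();u=(R|ms[n]).sum();r.append(1-i/u)
            return r if full else sum(r)
        for y in (yaws if yaws is not None else np.arange(8)*np.pi/4):
            x0=np.array([p0[0],p0[1],y*30]);r=minimize(cost,x0,method="Nelder-Mead",options=dict(initial_simplex=np.vstack([x0]+[x0+8*e for e in np.eye(3)]),maxiter=120))
            best.append((r.fun,k,r.x[0].round(1),r.x[1].round(1),(r.x[2]/30).round(3),np.round(cost(r.x,1),3)))
    best.sort(key=lambda b:b[0]);return best
E
cat >f1.py <<'E'
from fit import *
import sys
I={n:get_image(n) for n in P}
def T(x,y,X,Y):return (x,y,X,Y)
B={"front_end":((363,187,385,212),(323,137,348,166)),"back_end":((370,220,396,247),(356,138,383,169)),"key":((397,189,424,215),(335,104,366,140)),
"left_side":((197,240,247,283),(320,288,372,333)),"right_side":((214,208,265,240),(290,255,335,304)),"base":((290,222,366,298),(334,176,418,246))}
for nm,(t,s) in B.items():
    p0=np.append(atz("top",((t[0]+t[2])/2,(t[1]+t[3])/2),30),0)
    p0=p0[:2]
    g=fit(nm,p0,{"top":t,"side":s},I,kk=(.75,) if nm in("key","base") else (.65,.8),yaws=[0,.6,1.2] if nm=="key" else None)
    print(nm,p0)
    for b in g[:5]:print("  ",*b)
E
time python3 f1.py
```

```text
front_end [656.3  -1.6]
   0.2738477179104388 0.8 643.6 -14.3 0.983 [0.1   0.174]
   0.27388980796058915 0.8 644.0 -14.3 1.015 [0.104 0.17 ]
   0.27457646046616 0.65 643.5 -14.2 0.982 [0.11  0.165]
   0.2754176153572856 0.65 643.5 -14.0 0.981 [0.113 0.163]
   0.2778167498298134 0.8 638.2 10.6 -0.499 [0.093 0.185]
back_end [572.5 -21.9]
   0.29171817064922556 0.8 559.3 -36.4 4.074 [0.176 0.115]
   0.29362765347633135 0.8 559.8 -37.0 4.079 [0.175 0.119]
   0.2957810289464302 0.65 559.3 -36.8 4.057 [0.18  0.116]
   0.29755960884085075 0.65 559.2 -36.7 4.067 [0.183 0.115]
   0.3071447474856156 0.8 589.3 -33.1 5.727 [0.155 0.152]
key [649.8 -91.7]
   0.23186438102537332 0.75 645.9 -85.6 1.182 [0.204 0.028]
   0.23345319995365887 0.75 645.8 -85.8 -0.382 [0.205 0.029]
   0.23417483993205745 0.75 645.9 -85.9 1.184 [0.205 0.029]
left_side [507.  367.9]
   0.12923936899011013 0.8 500.5 372.8 4.048 [0.089 0.04 ]
   0.13055876369503372 0.8 500.3 372.7 4.053 [0.09 0.04]
   0.13110908543704292 0.8 500.4 372.5 4.046 [0.088 0.043]
   0.1313535736215351 0.8 500.6 373.0 4.056 [0.09  0.041]
   0.13219401296336342 0.8 500.6 372.8 4.054 [0.091 0.042]
right_side [597.3 327.4]
   0.16527143328780325 0.8 587.4 330.0 7.434 [0.131 0.034]
   0.1656648806682942 0.8 587.4 329.5 1.151 [0.132 0.034]
   0.16721392077654873 0.8 587.5 329.9 1.156 [0.132 0.036]
   0.1679666946400885 0.8 587.4 329.9 1.154 [0.132 0.036]
   0.1692391266819665 0.8 587.4 329.5 1.154 [0.132 0.038]
base [509.  112.9]
   0.16401174389212525 0.75 513.3 113.8 0.703 [0.065 0.099]
   0.1642071230005051 0.75 513.3 113.8 0.703 [0.065 0.099]
   0.1643855884775195 0.75 513.3 113.8 3.844 [0.066 0.099]
   0.16442355954613075 0.75 513.4 113.8 6.977 [0.066 0.099]
   0.16445427808222557 0.75 513.4 113.7 3.835 [0.066 0.099]
real	0m11.435s
user	0m11.278s
sys	0m0.067s
```

```bash
cat >ov.py <<'E'
from fit import *
def overlay(parts,box,n,k,img):
    x,y,X,Y=box;c=cv2.resize(img[y:Y,x:X,::-1],None,fx=k,fy=k,interpolation=cv2.INTER_CUBIC)
    for nm,p,z0 in parts:
        Q=place(model(nm,.8),p,z0)
        q=np.array([proj(n,v) for v in Q]);q=(q+.5-np.array(box[:2]))*k-.5
        cv2.polylines(c,[cv2.convexHull(q.astype(np.int32))],True,(0,255,0),1)
        zz=np.abs(Q[:,2]-z0)<1; cv2.polylines(c,[cv2.convexHull(q[zz].astype(np.int32))],True,(255,255,0),1)
    return c
E
python3 - <<'E'
from ov import *
pr=[("front_end",(643.6,-14.3,.983),0),("back_end",(559.3,-36.4,4.074),0),("key",(645.9,-85.6,1.18),0),("left_side",(500.5,372.8,4.048),0),("right_side",(587.4,330,1.151),0),("base",(513.3,113.8,.703),0)]
a=overlay(pr,(195,185,435,300),"top",3.3,get_image("top"))
b=overlay(pr,(323,100,403,170),"side",2.3*1.5,get_image("side"))
h=np.zeros((600,800,3),np.uint8);h[:a.shape[0],:a.shape[1]]=a;h[380:380+220,:b.shape[1]]=b[:220]
d=overlay(pr,(290,252,375,335),"side",2.65,get_image("side"));h[380:600,300:300+d.shape[1]]=d[:220]
d=overlay(pr,(330,172,420,250),"side",2.8,get_image("side"));h[382:600,540:540+d.shape[1]]=d[:218]
cv2.imwrite("pics/o1.png",h)
print(atz("top",(352.2,283.1),13),atz("side",(285+307/2.5,95+253/2.5),13))
print(atz("top",(360+252/4.9,185+82/4.9),62),atz("side",(323+(522-392)/4.9,105+52/4.9),62))
E
```

```text
[452.8  53.6] [450.4  57. ]
[646.1 -86.7] [644.6 -84.8]
```

View pics/o1.png

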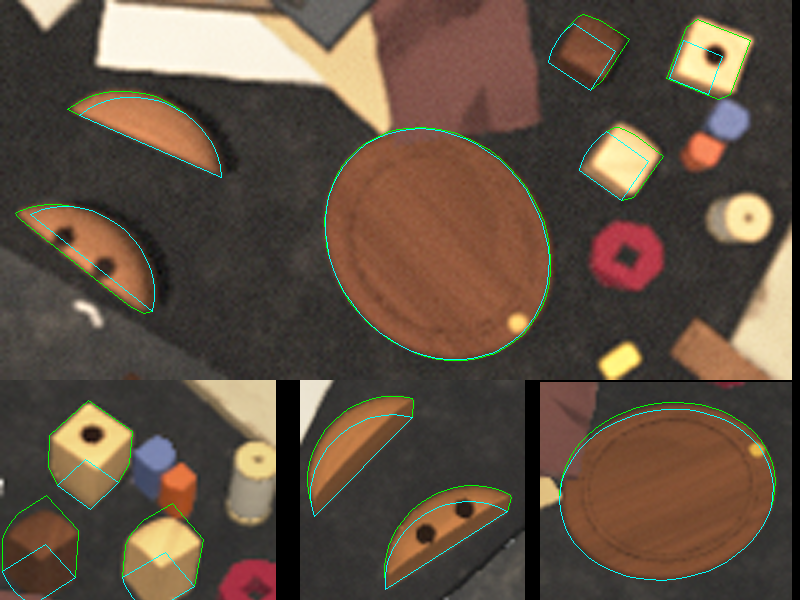

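```bash
cat >f2.py <<'E'
from fit import *
import fit as F
I={n:get_image(n) for n in P}
TH=65
def seg(n,box,img=None):
    x,y,X,Y=box;c=cv2.resize(img[y:Y,x:X],None,fx=K,fy=K,interpolation=cv2.INTER_CUBIC).astype(int)
    m=(c[:,:,0]>TH).astype(np.uint8);nn,l,st,_=cv2.connectedComponentsWithStats(m);i=1+np.argmax(st[1:,4]);m=(l==i).astype(np.uint8)
    return m
F.seg=seg
B={"front_end":((361,185,388,214),(323,136,348,162)),"back_end":((369,219,397,247),(355,138,384,169)),"key":((395,187,424,216),(335,104,366,140))}
for nm,(t,s) in B.items():
    p0=atz("top",((t[0]+t[2])/2,(t[1]+t[3])/2),30)
    print(nm,[I["top"][(t[1]+t[3])//2,x,0] for x in range(t[0],t[2])])
    done=[]
    for y in (np.arange(4)*np.pi/2+.7+(.2 if nm=="front_end" else 0)):
        d=-1 if nm=="back_end" else 1
        o=p0-20*d*np.array([np.cos(y),np.sin(y)])*(nm!="key")
        b=fit(nm,o,{"top":t,"side":s},I,kk=(.75,) if nm=="key" else (.5,.65,.8),yaws=[y])[0];print("  ",*b)
E
python3 f2.py
```

```text
front_end [np.uint8(52), np.uint8(54), np.uint8(50), np.uint8(59), np.uint8(92), np.uint8(117), np.uint8(128), np.uint8(130), np.uint8(129), np.uint8(125), np.uint8(128), np.uint8(125), np.uint8(121), np.uint8(125), np.uint8(122), np.uint8(123), np.uint8(120), np.uint8(118), np.uint8(116), np.uint8(120), np.uint8(116), np.uint8(90), np.uint8(56), np.uint8(31), np.uint8(46), np.uint8(50), np.uint8(51)]
   0.2571761439462539 0.5 643.2 -14.7 0.945 [0.155 0.103]
   0.2516415174019121 0.8 672.3 -7.3 2.684 [0.114 0.138]
   0.24215439847531806 0.8 663.5 18.0 4.216 [0.119 0.124]
   0.12878139798316024 0.5 638.3 10.1 5.778 [0.074 0.055]
back_end [np.uint8(53), np.uint8(47), np.uint8(57), np.uint8(86), np.uint8(128), np.uint8(188), np.uint8(251), np.uint8(255), np.uint8(255), np.uint8(255), np.uint8(255), np.uint8(255), np.uint8(254), np.uint8(254), np.uint8(254), np.uint8(254), np.uint8(254), np.uint8(254), np.uint8(254), np.uint8(253), np.uint8(253), np.uint8(253), np.uint8(255), np.uint8(254), np.uint8(212), np.uint8(114), np.uint8(60), np.uint8(60)]
   0.28500660334008454 0.8 582.0 -3.8 0.
[... 160 characters left out ...]
8 588.5 -32.2 5.719 [0.148 0.122]
key [np.uint8(51), np.uint8(54), np.uint8(49), np.uint8(48), np.uint8(90), np.uint8(138), np.uint8(194), np.uint8(255), np.uint8(255), np.uint8(255), np.uint8(255), np.uint8(255), np.uint8(255), np.uint8(205), np.uint8(94), np.uint8(39), np.uint8(39), np.uint8(32), np.uint8(43), np.uint8(134), np.uint8(247), np.uint8(255), np.uint8(255), np.uint8(255), np.uint8(255), np.uint8(247), np.uint8(161), np.uint8(72), np.uint8(49)]
   0.38155554224444943 0.75 646.1 -85.8 1.159 [0.219 0.163]
   0.38155554224444943 0.75 646.1 -85.8 2.73 [0.219 0.163]
   0.38155554224444943 0.75 646.1 -85.8 4.301 [0.219 0.163]
   0.38155554224444943 0.75 646.1 -85.8 5.872 [0.219 0.163]
```

```bash
cat >f3.py <<'E'
exec(open("f2.py").read().split("B={")[0])
def seg2(n,box,img=None):
    m=seg(n,box,img);c=max(cv2.findContours(m,0,2)[0],key=cv2.contourArea);m[:]=0;cv2.fillConvexPoly(m,cv2.convexHull(c),1);return m
F.seg=seg2
B={"front_end":((361,185,388,214),(323,136,348,162),65),"back_end":((369,219,397,247),(355,138,384,169),95),"key":((395,187,424,216),(335,104,366,140),95),
"left_side":((197,240,247,283),(320,288,372,333),85),"right_side":((214,208,265,240),(290,255,335,304),85)}
for nm,(t,s,TH) in B.items():
    p0=atz("top",((t[0]+t[2])/2,(t[1]+t[3])/2),30);print(nm)
    ys=[1.15] if nm=="right_side" else [4.05] if nm=="left_side" else np.arange(4)*np.pi/2+1.0
    for y in ys:
        d=-1 if nm=="back_end" else 1
        o=p0-20*d*np.array([np.cos(y),np.sin(y)])*(nm.endswith("end"))
        b=fit(nm,o,{"top":t,"side":s},I,kk=(.75,) if nm=="key" else (.4,.5,.6,.7,.8),yaws=[y])[0];print("  ",*b)
E
python3 f3.py
```

```text
front_end
   0.23021103124287912 0.7 643.4 -14.2 0.987 [0.138 0.092]
   0.227188233393826 0.8 672.1 -6.5 2.712 [0.113 0.115]
   0.21400094294848604 0.8 662.8 18.5 4.235 [0.107 0.107]
   0.11650410797489585 0.6 637.8 10.5 5.782 [0.083 0.033]
back_end
   0.23997090452936187 0.8 582.7 -4.8 0.943 [0.105 0.135]
   0.18048012370005928 0.8 555.9 -11.0 2.556 [0.107 0.073]
   0.2194255924059536 0.8 560.9 -37.3 4.118 [0.123 0.097]
   0.22248018372731782 0.8 589.4 -32.3 5.748 [0.096 0.126]
key
   0.1636250350101628 0.75 646.0 -86.8 1.181 [0.147 0.017]
   0.1636250350101628 0.75 646.0 -86.8 2.752 [0.147 0.017]
   0.1636250350101628 0.75 646.0 -86.8 4.323 [0.147 0.017]
   0.1636250350101628 0.75 646.0 -86.8 5.893 [0.147 0.017]
left_side
   0.07829808610876876 0.8 500.8 374.3 4.051 [0.047 0.031]
right_side
   0.10532547187421659 0.7 587.8 329.8 1.158 [0.087 0.019]
```

```bash
python3 -c "
import workcell;print([n for n in dir(workcell) if n[0]!='_'],getattr(workcell,'grip_depth',None))"
python3 -m inch '[[1,0,0,5,0],[1,1,-1,5,0],[1,3.5,-4.9,0,0],[1,3.5,-4.9,0,0],[1,3.5,-4.9,0,0],[1,3.5,-4.9,0,0],[1,3.5,-4.9,0,0],[1,3.5,-4.9,0,0],[1,3.5,-4.9,0,0],[1,3.5,-4.9,0,0],[1,3.5,-4.9,0,0],[1,3.5,-4.9,0,0],[1,3.5,-4.9,-3,-0.1],[0.8,1.5,-2.5,-4,0],[0.8,0,0,-5,0],[0.8,0,0,0,0]]'
```

```text
['Unreachable', 'camera_params', 'get_image', 'get_state', 'grip_depth', 'sign_off'] 18.700000000000003
time: 2.9
ee_pos: [648.3, 4.3, 208.7]
orientation: [3.135, 0.008, -0.501]
ft_force: [-0.1, -0.6, 0.8]
width: 68.3
grip_force: 0.0
```

```bash
python3 -m inch '[[0.8,0.2,0,-6,0],[0.8,0,0,-6,0],[0.8,0,0,0,0],[0.8,0,0,0,0]]'; python3 - <<'E'
from h import *
snap("top","t2",(340,160,440,260),4);snap("side","s2",(300,90,400,190),4)
a=cv2.imread("pics/t2.png");b=cv2.imread("pics/s2.png");cv2.imwrite("pics/ts2.png",np.hstack([a,b]))
E
```

```text
time: 3.4
ee_pos: [655.6, 5.8, 97.6]
orientation: [-3.138, -0.006, -0.498]
ft_force: [-0.1, 0.8, 1.4]
width: 68.5
grip_force: 0.0
```

View pics/ts2.png

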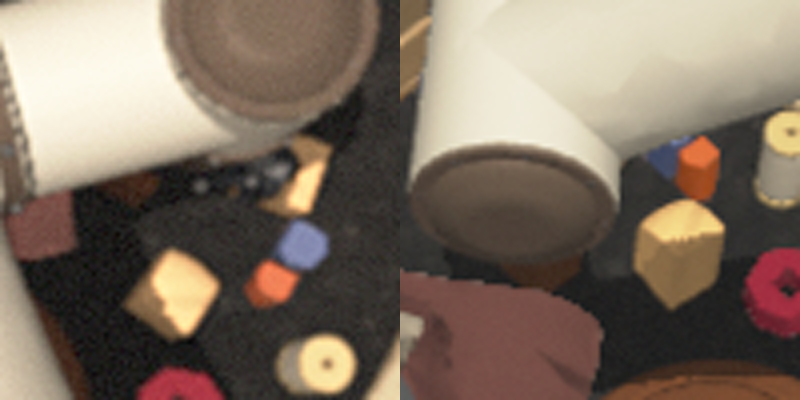

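```bash
python3 -m inch '[[0.8,0,-0.4,-5,0],[0.8,0,0,-3,0],[0.8,0,0,0,0],[0.8,0,0,0,0]]'
```

```text
time: 4.0
ee_pos: [654.9, 1.5, 16.4]
orientation: [-3.139, -0.004, -0.499]
ft_force: [0.1, 0.4, -0.0]
width: 68.6
grip_force: 0.0
```

```bash
python3 -m inch '[[0.8,0,0,-0.6,0],[0,0,0,0,0],[0,0,0,0,0],[0,0,0,0,0],[0,0,0,0,0],[0,0,0,0,0]]'
```

```text
time: 4.75
ee_pos: [653.3, 1.3, 8.1]
orientation: [-3.141, -0.001, -0.499]
ft_force: [-1.0, 0.6, 5.8]
width: 35.4
grip_force: 59.8
```

```bash
python3 -m inch '[[0,0,0,4.5,0],[0,0,0,4.5,0],[0,-1.7,0.86,0,-0.188],[0,-1.7,0.86,0,-0.188],[0,-1.7,0.86,0,-0.188],[0,-1.7,0.86,0,-0.188],[0,-1.7,0.86,0,-0.188],[0,-1.7,0.86,0,-0.188],[0,-1.7,0.86,0,-0.188],[0,-1.7,0.86,0,-0.188],[0,-1.7,0.86,0,-0.188],[0,-1.7,0.86,0,-0.188],[0,0,0,-4,-0.024],[0,0,0,0,0],[0,0,0,0,0],[0,0,0,0,0]]'
```

```text
time: 6.75
ee_pos: [483.7, 87.4, 58.5]
orientation: [-3.141, 0.002, -2.399]
ft_force: [0.7, 0.0, -1.5]
width: 35.4
grip_force: 59.8
```

```bash
python3 -m inch '[[0,0,0,-2,0],[0,0,0,-1.5,0],[0,0,0,0,0],[0,0,0,-0.2,0],[0,0,0,0,0],[0,0,0,0,0]]'
```

```text
time: 7.5
ee_pos: [483.1, 87.3, 21.0]
orientation: [-3.141, 0.001, -2.399]
ft_force: [-0.7, 0.1, -0.3]
width: 35.3
grip_force: 59.8
```

```bash
python3 -m inch '[[0,0,0,-0.15,0],[0,0,0,0,0],[0.7,0,0,0,0],[0.8,0,0,0,0],[0.8,0,0,0,0],[0.8,0,0,5,0],[0.8,0,0,5,0]]'
python3 -m inch '[[0.8,0.9,-1.1,0,0.182],[0.8,0.9,-1.1,0,0.182],[0.8,0.9,-1.1,0,0.182],[0.8,0.9,-1.1,0,0.182],[0.8,0.9,-1.1,0,0.182],[0.8,0.9,-1.1,0,0.182],[0.8,0.9,-1.1,0,0.182],[0.8,0.9,-1.1,0,0.182],[0.8,0.9,-1.1,0,0.182],[0.8,0.9,-1.0,0,0.182],[0.8,0,0,0,0],[0.8,0,0,0,0]]'; python3 - <<'E'
from h import *
snap("top","t3",(280,160,440,300),2.5);snap("side","s3",(300,110,440,270),2.5)
a=cv2.imread("pics/t3.png");b=cv2.imread("pics/s3.png");o=np.zeros((400,750,3),np.uint8);o[:350,:400]=a;o[:,400:]=b;cv2.imwrite("pics/ts3.png",o)
E
```

```text
time: 8.38
ee_pos: [482.3, 86.9, 119.5]
orientation: [3.141, -0.002, -2.399]
ft_force: [0.6, 0.7, -0.1]
width: 68.4
grip_force: 0.0
time: 9.88
ee_pos: [572.3, -21.7, 118.6]
orientation: [3.141, 0.001, -0.582]
ft_force: [0.5, 1.3, 0.9]
width: 68.2
grip_force: 0.0
```

View pics/ts3.png

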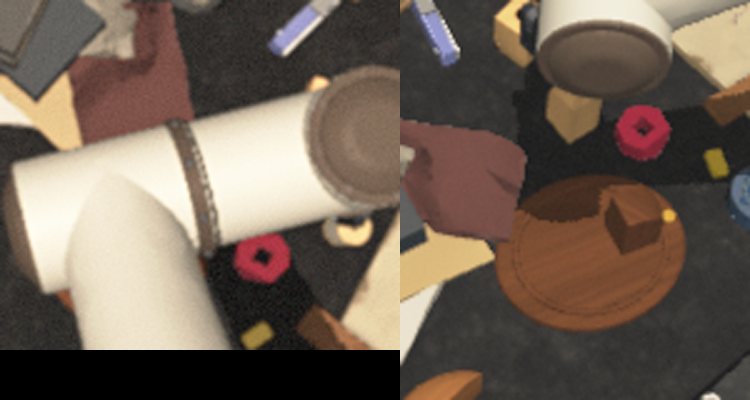

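```bash
python3 -m inch '[[0.8,0,0,-5,0],[0.8,0,0,-5,0],[0.8,0,0,0,0],[0.8,0,0,-0.9,0],[0,0,0,0,0],[0,0,0,0,0],[0,0,0,0,0],[0,0,0,0,0],[0,0,0,0,0]]'
```

```text
time: 11.1
ee_pos: [574.0, -21.6, 11.8]
orientation: [-3.139, -0.003, -0.578]
ft_force: [-1.0, 1.1, 6.5]
width: 35.5
grip_force: 59.4
```

```bash
python3 -m inch '[[0,0,0,4.5,0],[0,0,0,4.5,0],[0,-0.41,2.35,0,0.188],[0,-0.41,2.35,0,0.188],[0,-0.41,2.35,0,0.188],[0,-0.41,2.35,0,0.188],[0,-0.41,2.35,0,0.188],[0,-0.41,2.35,0,0.188],[0,-0.41,2.35,0,0.188],[0,0,0,-4,0],[0,0,0,0,0],[0,0,0,0,0],[0,0,0,0,0]]'
```

```text
time: 12.72
ee_pos: [545.0, 142.8, 61.4]
orientation: [3.141, -0.003, 0.733]
ft_force: [-0.0, -0.8, -0.4]
width: 35.4
grip_force: 59.0
```

```bash
python3 -m inch '[[0,0,0,-2,0],[0,0,0,-1.7,0],[0,0,0,0,0],[0,0,0,-0.15,0],[0,0,0,0,0]]'
```

```text
time: 13.35
ee_pos: [544.8, 142.8, 23.1]
orientation: [3.141, -0.002, 0.734]
ft_force: [-0.7, -0.5, 5.0]
width: 35.6
grip_force: 60.2
```

```bash
python3 -m inch '[[0.8,0,0,0,0],[0.8,0,0,0,0],[0.8,0,0,0,0],[0.8,0,0,5,0],[0.8,0,0,5,0]]'
python3 -m inch '[[0.8,0.39,1.2,0,-0.181],[0.8,0.39,1.2,0,-0.181],[0.8,0.39,1.2,0,-0.181],[0.8,0.39,1.2,0,-0.181],[0.8,0.39,1.2,0,-0.181],[0.8,0.39,1.2,0,-0.181],[0.8,0.39,1.2,0,-0.181],[0.8,0.39,1.2,0,-0.181],[0.8,0.39,1.2,0,-0.181],[0.8,0.39,1.2,0,-0.181],[0.8,0.39,1.2,0,-0.181],[0.8,0.39,1.2,0,-0.181],[0.8,0.39,1.2,0,-0.181],[0.8,0.39,1.2,0,-0.181],[0.8,0.39,1.2,0,-0.181],[0.8,0,0,0,0],[0.8,0,0,0,0]]'; python3 - <<'E'
from ov import *
from h import *
import pickle
I={n:get_image(n) for n in P};pickle.dump(I,open("I4.pkl","wb"))
c=np.array([513.3,113.8]);f=3.88;x=np.array([np.cos(f),np.sin(f)])
pr=[("base",(*c,f),0),("front_end",(*(c+22*x),f),12),("back_end",(*(c-22*x),f),12)]
a=overlay(pr,(280,210,380,310),"top",4,I["top"]);b=overlay(pr,(328,165,428,265),"side",4,I["side"])
cv2.imwrite("pics/o4.png",np.hstack([a,b]))
E
```

```text
time: 13.98
ee_pos: [543.7, 142.4, 121.9]
orientation: [-3.141, 0.002, 0.734]
ft_force: [0.9, 1.1, -0.5]
width: 68.2
grip_force: 0.0
time: 16.1
ee_pos: [602.3, 322.3, 121.1]
orientation: [3.141, -0.001, -1.979]
ft_force: [-0.1, 0.0, -0.0]
width: 68.1
grip_force: 0.0
```

View pics/o4.png

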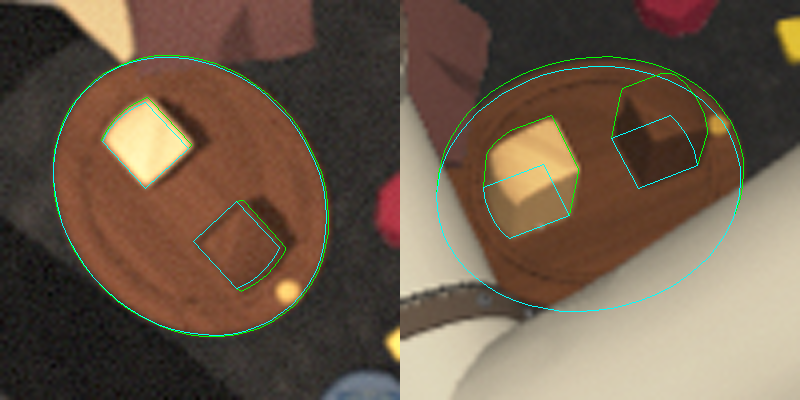

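```bash
python3 -m inch '[[0.8,0.1,0.05,-5,0],[0.8,0,0,-5,0],[0.8,0,0,0,0],[0.8,0,0,-0.9,0],[0,0,0,0,0],[0,0,0,0,0],[0,0,0,0,0],[0,0,0,0,0],[0,0,0,0,0],[0,0,0,0,0]]'
```

```text
time: 17.45
ee_pos: [604.5, 324.0, 14.6]
orientation: [-3.14, 0.003, -1.981]
ft_force: [-2.3, -0.5, 6.8]
width: 32.4
grip_force: 60.7
```

```bash
python3 -m inch '[[0,0,0,4.5,0],[0,0,0,4.5,0],[0,0,0,0,0],[0,0,0,0,0]]'; python3 - <<'E'
from ov import *
I={n:get_image(n) for n in P}
s=get_state();t=s["ee_pos"];dz=t[2]-13
y=s["orientation"][2]+np.pi;d=t[:2]-17*np.array([np.sin(y),-np.cos(y)])
pr=[("right_side",(*d,y),dz)];print(t,proj("top",t),proj("side",t))
a=overlay(pr,(180,170,280,270),"top",4,I["top"]);b=overlay(pr,(260,210,360,310),"side",4,I["side"])
cv2.imwrite("pics/o5.png",np.hstack([a,b]))
E
```

```text
time: 17.95
ee_pos: [602.7, 322.7, 101.6]
orientation: [3.14, -0.001, -1.982]
ft_force: [-1.0, 0.7, -1.9]
width: 32.9
grip_force: 60.0
[602.43124813 322.41860876 100.42630431] [236.87761577 219.06522885] [307.29088998 263.57651382]
```

View pics/o5.png

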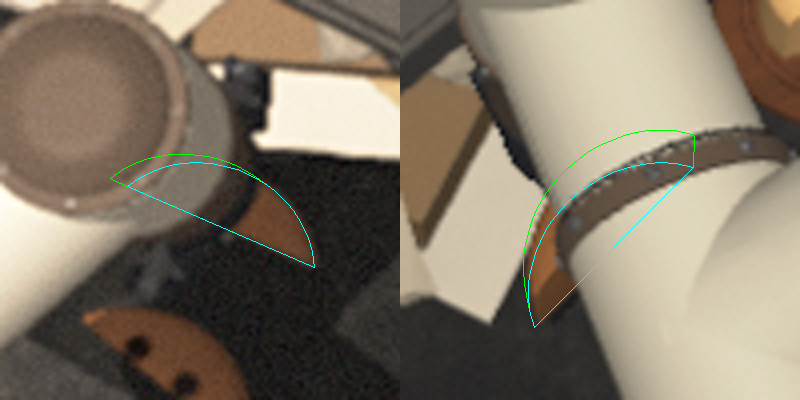

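```bash
python3 -m inch '[[0,-0.77,-1.2,0,0.181],[0,-0.77,-1.2,0,0.181],[0,-0.77,-1.2,0,0.181],[0,-0.77,-1.2,0,0.181],[0,-0.77,-1.2,0,0.181],[0,-0.77,-1.2,0,0.181],[0,-0.77,-1.2,0,0.181],[0,-0.77,-1.2,0,0.181],[0,-0.77,-1.2,0,0.181],[0,-0.77,-1.2,0,0.181],[0,-0.77,-1.2,0,0.181],[0,-0.77,-1.2,0,0.181],[0,-0.77,-1.2,0,0.181],[0,-0.77,-1.2,0,0.181],[0,-0.77,-1.2,0,0.181],[0,0,0,0,0],[0,0,0,0,0],[0,0,0,0,0]]'; python3 - <<'E'
from ov import *
I={n:get_image(n) for n in P}
c=np.array([513.3,113.8]);f=3.88;x=np.array([np.cos(f),np.sin(f)]);yd=np.array([-x[1],x[0]])
print(get_state()["ee_pos"],get_state()["orientation"],c-39.3*yd)
E
```

```text
time: 20.3
ee_pos: [488.4, 143.6, 102.2]
orientation: [3.142, 0.0, 0.733]
ft_force: [-0.6, -0.1, -1.5]
width: 32.3
grip_force: 60.1
[488.23812074 143.53987211 102.28214906] [-3.14156976e+00  8.05712186e-05  7.33228732e-01] [486.84674036 142.86398208]
```

```bash
python3 -m inch '[[0,-0.14,-0.07,-3,0],[0,0,0,-3,0],[0,0,0,-1.2,0],[0,0,0,0,0],[0,0,0,0,0]]'
```

```text
time: 21.02
ee_pos: [487.5, 143.0, 31.4]
orientation: [3.141, -0.002, 0.734]
ft_force: [0.7, 0.1, -2.5]
width: 32.4
grip_force: 60.1
```

```bash
python3 -m inch '[[0,0,0,-0.4,0],[0,0,0,-0.2,0],[0,0,0,0,0],[0,0,0,0,0]]'
```

```text
time: 21.52
ee_pos: [487.5, 143.0, 26.9]
orientation: [3.141, -0.002, 0.735]
ft_force: [-3.8, -0.2, 11.2]
width: 32.5
grip_force: 62.3
```

```bash
python3 -m inch '[[0.6,0,0,0,0],[0.6,0,0,0,0],[0.6,0,0,0,0],[0.6,0,0,5,0],[0.6,0,0,5,0],[0.8,0.54,4.42,0,0.035],[0.8,0.54,4.42,0,0.035],[0.8,0.54,4.42,0,0.035],[0.8,0.54,4.42,0,0.035],[0.8,0.54,4.42,0,0.035],[0.8,0,0,0,0],[0.8,0,0,0,0],[0.8,0,0,0,0]]'; python3 - <<'E'
from ov import *
I={n:get_image(n) for n in P}
c=np.array([513.3,113.8]);f=3.88;x=np.array([np.cos(f),np.sin(f)]);yd=np.array([-x[1],x[0]])
pr=[("base",(*c,f),0),("front_end",(*(c+22*x),f),12),("back_end",(*(c-22*x),f),12),("right_side",(*(c-22*yd),f),12)]
a=overlay(pr,(280,210,380,310),"top",4,I["top"]);b=overlay(pr,(328,165,428,265),"side",4,I["side"])
cv2.imwrite("pics/o6.png",np.hstack([a,b]))
E
```

```text
time: 23.15
ee_pos: [513.5, 362.3, 124.3]
orientation: [-3.141, 0.001, 0.908]
ft_force: [-0.7, 0.3, 0.0]
width: 68.1
grip_force: 0.0
```

View pics/o6.png

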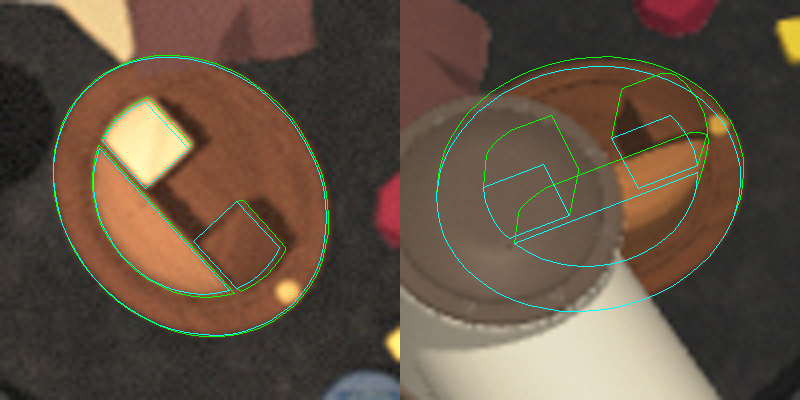

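```bash
python3 -m inch '[[0.8,0.07,0.16,-5,0],[0.8,0,0,-5,0],[0.8,0,0,0,0],[0.8,0,0,-1.1,0],[0.8,0,0,0,0],[0,0,0,0,0],[0,0,0,0,0],[0,0,0,0,0],[0,0,0,0,0],[0,0,0,0,0],[0,0,0,0,0]]'
```

```text
time: 24.62
ee_pos: [515.0, 365.9, 15.0]
orientation: [3.141, -0.003, 0.909]
ft_force: [-0.6, 0.3, 6.1]
width: 32.7
grip_force: 60.7
```

```bash
python3 -m inch '[[0,0,0,4.5,0],[0,0,0,4.5,0],[0,0,0,0.5,0],[0,0.43,-4.68,0,-0.0285],[0,0.43,-4.68,0,-0.0285],[0,0.43,-4.68,0,-0.0285],[0,0.43,-4.68,0,-0.0285],[0,0.43,-4.68,0,-0.0285],[0,0.43,-4.68,0,-0.0285],[0,0,0,0,0],[0,0,0,0,0],[0,0,0,0,0]]'
```

```text
time: 26.12
ee_pos: [539.9, 85.1, 108.0]
orientation: [-3.141, 0.001, 0.739]
ft_force: [-0.8, -0.4, -2.2]
width: 32.7
grip_force: 60.3
```

```bash
python3 -m inch '[[0,0.07,0,-4,0],[0,0,0,-3.5,0],[0,0,0,0,0],[0,0,0,0,0]]'
```

```text
time: 26.62
ee_pos: [541.9, 85.2, 34.5]
orientation: [3.141, -0.002, 0.739]
ft_force: [-0.3, 0.2, -1.1]
width: 32.9
grip_force: 60.3
```

```bash
python3 -m inch '[[0,0,0,-0.4,0],[0,0,0,-0.2,0],[0,0,0,0,0],[0,0,0,0,0]]'
```

```text
time: 27.12
ee_pos: [541.0, 84.3, 27.7]
orientation: [3.141, -0.0, 0.738]
ft_force: [0.3, 1.1, -2.0]
width: 32.8
grip_force: 60.3
```

```bash
python3 -m inch '[[0,0,0,-0.15,0],[0,0,0,0,0],[0.6,0,0,0,0],[0.6,0,0,0,0],[0.6,0,0,0,0],[0.6,0,0,5,0],[0.6,0,0,5,0],[0.6,1.75,-2.84,1,-0.188],[0.8,1.75,-2.84,0,-0.188],[0.8,1.75,-2.84,0,-0.188],[0.8,1.75,-2.84,0,-0.188],[0.8,1.75,-2.84,0,-0.188],[0.8,1.75,-2.84,0,-0.188],[0.8,0,0,0,0],[0.8,0,0,0,0]]'; python3 - <<'E'
from ov import *
I={n:get_image(n) for n in P}
c=np.array([513.3,113.8]);f=3.88;x=np.array([np.cos(f),np.sin(f)]);yd=np.array([-x[1],x[0]])
pr=[("base",(*c,f),0)]+[("left_side",(*(c+22*yd),f),12),("right_side",(*(c-22*yd),f),12)]
a=overlay(pr,(280,210,380,310),"top",4,I["top"]);b=overlay(pr,(328,165,428,265),"side",4,I["side"])
cv2.imwrite("pics/o7.png",np.hstack([a,b]))
E
```

```text
time: 29.0
ee_pos: [645.3, -86.0, 135.4]
orientation: [3.141, 0.001, -0.386]
ft_force: [0.2, -0.7, 0.8]
width: 68.0
grip_force: 0.0
```

View pics/o7.png

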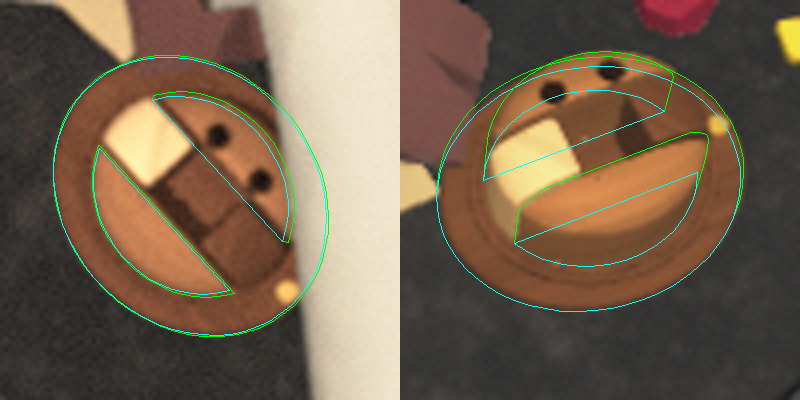

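```bash
python3 -m inch '[[0.8,0,0,-5,0],[0.8,0,0,-5,0],[0.8,0,0,0,0],[0.8,0,0,-0.5,0],[0,0,0,0,0],[0,0,0,0,0],[0,0,0,0,0],[0,0,0,0,0],[0,0,0,0,0],[0,0,0,0,0]]'
```

```text
time: 30.35
ee_pos: [647.5, -86.0, 33.4]
orientation: [-3.14, -0.004, -0.387]
ft_force: [-0.4, 0.1, 7.2]
width: 41.2
grip_force: 62.3
```

```bash
python3 -m inch '[[0,0,0,5,0],[0,0,0,5,0],[0,0,0,0.5,0],[0,-2.67,3.98,0,-0.089],[0,-2.67,3.98,0,-0.089],[0,-2.67,3.98,0,-0.089],[0,-2.67,3.98,0,-0.089],[0,-2.67,3.98,0,-0.09],[0,0,0,0,0],[0,0,0,0,0],[0,0,0,0,0]]'; python3 - <<'E'
from ov import *
snap("top","t8",(280,210,380,310),4);snap("side","s8",(328,165,428,265),4)
cv2.imwrite("pics/o8.png",np.hstack([cv2.imread("pics/t8.png"),cv2.imread("pics/s8.png")]))
E
```

```text
time: 31.72
ee_pos: [512.6, 112.0, 135.6]
orientation: [3.141, 0.0, -0.835]
ft_force: [-0.0, -0.2, 0.1]
width: 40.8
grip_force: 61.7
```

```bash
python3 -m inch '[[0,0.14,0.1,-2,0],[0,0,0,0,0],[0,0,0,-1.5,0],[0,0,0,-0.5,0],[0,0,0,-0.5,0],[0,0,0,0,0]]'
```

```text
time: 32.58
ee_pos: [513.6, 113.8, 90.6]
orientation: [3.141, 0.0, -0.833]
ft_force: [-0.5, 0.6, -1.3]
width: 41.2
grip_force: 61.6
```

```bash
python3 -m inch '[[0,0,0,-0.5,0],[0,0,0,-0.5,0],[0,0,0,-0.3,0],[0,0,0,0,0],[0,0,0,0,0]]'; python3 - <<'E'
from ov import *
snap("side","s9",(328,165,428,265),4);snap("top","t9",(280,210,380,310),4)
cv2.imwrite("pics/o9.png",np.hstack([cv2.imread("pics/t9.png"),cv2.imread("pics/s9.png")]))
E
```

```text
time: 33.2
ee_pos: [513.9, 113.9, 78.0]
orientation: [-3.141, -0.0, -0.833]
ft_force: [-0.0, 0.0, -0.4]
width: 40.9
grip_force: 61.6
```

View pics/o9.png

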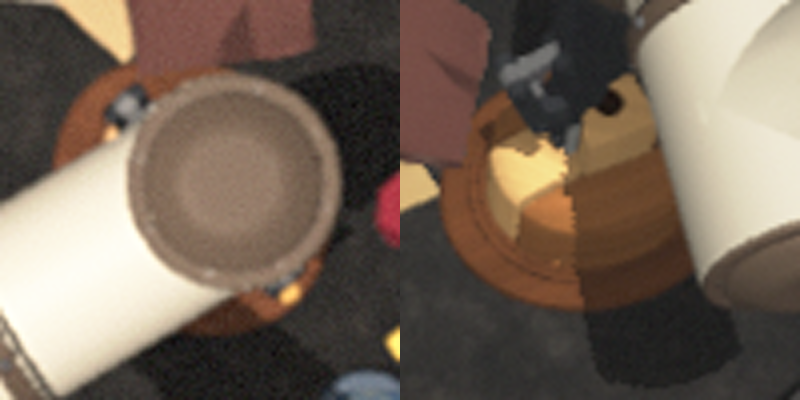

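```bash
python3 -m inch '[[0.65,0,0,0,0],[0.65,0,0,0,0],[0.65,0,0,0,0],[0.65,0,0,5,0],[0,0,0,1.5,0],[0,0,0,0,0],[0,0,0,0,0],[0,0,0,0,0],[0,0,0,0,0],[0,0,0,0,0]]'
```

```text
time: 34.55
ee_pos: [513.6, 113.8, 142.5]
orientation: [3.141, 0.0, -0.833]
ft_force: [0.3, 0.7, 0.1]
width: 0.1
grip_force: 0.0
```

```bash
python3 -m inch '[[0,0,0,-1.5,0],[0,0,0,-1,0],[0,0,0,-0.5,0],[0,0,0,-0.4,0],[0,0,0,0,0]]'
```

```text
time: 35.17
ee_pos: [513.7, 113.9, 108.7]
orientation: [3.141, 0.0, -0.833]
ft_force: [0.0, -0.1, -0.5]
width: 0.0
grip_force: 0.0
```

```bash
python3 -m inch '[[0,0,0,-0.4,0],[0,0,0,-0.4,0],[0,0,0,-0.4,0],[0,0,0,0,0]]'
```

```text
time: 35.67
ee_pos: [513.5, 113.7, 96.5]
orientation: [3.141, 0.0, -0.833]
ft_force: [0.4, -1.1, -0.0]
width: -0.1
grip_force: 0.0
```

```bash
python3 -m inch '[[0,0,0,-0.4,0],[0,0,0,-0.4,0],[0,0,0,-0.3,0],[0,0,0,0,0]]'
```

```text
time: 36.17
ee_pos: [513.6, 113.8, 85.6]
orientation: [3.141, 0.0, -0.833]
ft_force: [0.7, 0.4, -1.2]
width: -0.1
grip_force: 0.0
```

```bash
python3 -m inch '[[0,0,0,-0.3,0],[0,0,0,-0.3,0],[0,0,0,0,0]]'
```

```text
time: 36.55
ee_pos: [513.6, 113.8, 79.6]
orientation: [3.141, 0.0, -0.833]
ft_force: [0.1, 0.0, -0.2]
width: 0.2
grip_force: 0.0
```

```bash
python3 -m inch '[[0,0,0,-0.2,0],[0,0,0,-0.2,0],[0,0,0,-0.1,0],[0,0,0,0,0]]'
```

```text
time: 37.05
ee_pos: [513.7, 113.9, 74.8]
orientation: [3.141, 0.0, -0.833]
ft_force: [-0.7, -0.4, -0.3]
width: -0.2
grip_force: 0.0
```

```bash
python3 -m inch '[[0,0,0,-0.1,0],[0,0,0,0,0]]'
```

```text
time: 37.3
ee_pos: [514.0, 114.0, 74.5]
orientation: [-3.141, -0.0, -0.833]
ft_force: [-1.1, -1.3, 3.5]
width: 0.0
grip_force: 2.2
```

```bash
python3 -m inch '[[0,0,0,-0.05,0],[0,0,0,-0.03,0],[0,0,0,0,0]]'
```

```text
time: 37.67
ee_pos: [514.2, 114.0, 74.5]
orientation: [-3.141, -0.001, -0.833]
ft_force: [-1.9, -0.3, 9.1]
width: 0.2
grip_force: 4.6
```

```bash
python3 -m inch '[[0,0,0,3,0],[0,0,0,5,0],[0,3,-4,3,0],[0,3,-4,0,0],[0,3,-4,0,0],[0,3,-4,0,0],[0,0,0,0,0],[0,0,0,0,0]]'; python3 - <<'E'
from ov import *
I={n:get_image(n) for n in P}
a=[cv2.resize(I[n][y:y+100,x:x+100,::-1],None,fx=4,fy=4,interpolation=cv2.INTER_CUBIC) for n,x,y in(("top",280,210),("side",328,165))]
cv2.imwrite("pics/o10.png",np.hstack(a))
E
```

```text
time: 38.67
ee_pos: [633.2, -46.1, 182.4]
orientation: [3.141, 0.001, -0.834]
ft_force: [-0.2, 0.7, -0.6]
width: 0.1
grip_force: 0.0
```

View pics/o10.png

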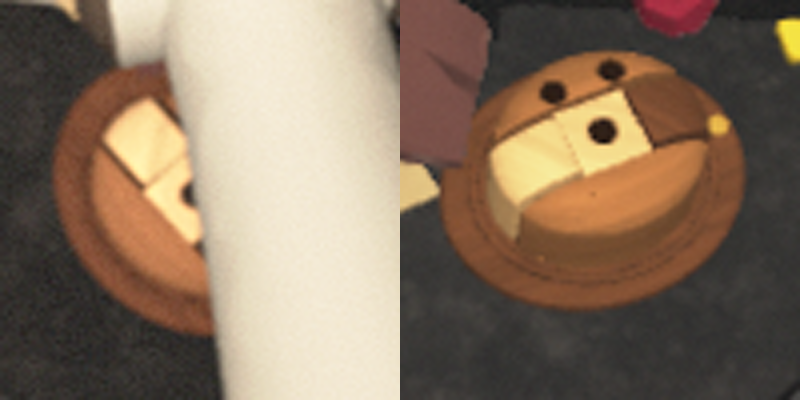

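The picture shows the crown complete and level: the key's dot sits at (602,130) in the side view, the dark end is by the brass disc at (717,125), and the dotted side is on the wearer's left. Nothing touches the robot.

```bash
python3 -c "from workcell import *;print(sign_off())"
```

```text
the job is handed in; nothing more can be done
None
```

The hat block is assembled in the order asked: both ends and both sides stand inside the lip, and the key is pressed in level with the crown at about 9 N. I did not touch the jar, spool or clamp, and handed the job in at about 39 s; no verdict was shown.

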